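# Pack up a tapered blank under a lever press with its taper offcut

### The arm

A 6-joint arm with a two-finger parallel gripper is mounted at the origin on a cart in front of the work surface, level with it; the furniture and walls round the work are solid. World frame = base frame: x ahead of the robot, y to its left, z up, the work surface at z = 0. Lengths are in m, angles in rad, forces in N, time in s.
With the tool pointing down it reaches from about 0.425 to 1.125 m from the base axis. Payload 14.9 kg.
Tool frame: the origin (TCP) lies midway between the tips of the shut fingers; the grasp point (between the pads) lies 19 mm behind it; z points along the fingers, y is the line along which they close (so a half turn about z gives the same grasp; the last joint's range is limited). The gripper opens to 91 mm and grips with 3 to 60 N. Pads are 32 mm wide; open, the fingers measure 118 mm over their backs; the gripper's body (76 mm by 178 mm) begins 60 mm behind the grasp point.
Start: joints at [-1.144, 0.379, 1.734, -0, 1.028, -0.033], TCP at [0.311, -0.627, 0.214] pointing down, gripper open.
Joint ranges: [-2.77, 2.77], [-0.74, 2.19], [0, 2.66], [-1.06, 4.2], [0.31, 2.87], [-3.08, 3.08]. Speed limits (rad/s): [1.89, 1.89, 2.39, 3.14, 3.14, 3.14].

### API

Orientations are given as a unit quaternion [x, y, z, w].
In Python, from cell import ctrl, eyes, order gives the robot as it stands. The module is installed in compiled form; this text tells all that it offers.
- The arm moves only by the tool drive_tool, never from a script. Its arguments are lists of equal length, an entry for each row: "jaw": the gripper's target within -1 to 1 (shut at 1, half-way at 0, fully open at -1); "xyz": the shift along the tool's x, y, z in m, a list of three; "roll": the turn about the tool's z in degrees. In form: {"jaw": [jaw, ...], "xyz": [[dx, dy, dz], ...], "roll": [roll, ...]}. A call has 1 to 10 rows; each row shifts and turns the commanded pose from where the row before left it, along the tool's axes as they then stand; what a row does not reach is not made up. A row lasts 1/12 s, in which the tool goes at most 41.7 mm and 7.16 degrees, less where a joint would pass 70% of its speed; a pose out of reach is approached as far as the arm can. A call with a gripper value outside its range is refused whole. The fingers move at their own pace and stop on an object; "squeeze" is the grip in N (left out, the last holds). Time passes only in rows, so rows that do not move let the fingers close. It gives the time, the measured TCP pose, the force, the opening and the grip force at its end, in the units of the state.
- ctrl.sense(): the state, without advancing time (a new reading comes with each control period).
- eyes.get_image(name): name is "scene" or "top" or "wrist"; returns a dict with "color" (480x640x3 uint8, red, green, blue), "mtx" (3x3 intrinsics, pixels), "k1" (the pictures are not rectified: a ray, as slopes to the right and down, at radius r is drawn at 1 + k1 r^2 times it, then the intrinsics apply), "eye" and "orientation" of the camera in the world. Camera axes: x right, y up, looking along -z (the intrinsics and any distortion apply to the point x, -y, -z); pixel columns grow to the right and rows downward; lengths in m; the calibration is good to about 2 mm. A picture is of the moment at which its call begins. There is no depth.
- order.hand_in(): hands the job in; it is judged then, once.
The state is a dict: "clock": time; "joint_pos": joint angles; "qd": joint speeds; "joint_torque": joint torques, N m; "ee_pos": TCP position; "orientation": TCP orientation; "wrist_force": force on the tool from outside, world axes, zero at the start; "wrist_torque": the same for the moment, N m; "gripper_width": finger opening in m; "grasp_force": force on a finger pad.
Only numpy, scipy, OpenCV 4.12 (cv2) and the standard library are available. Lean on these libraries where they do the work, as an engineer would, in place of code of your own. Each camera call takes 0.05 s, during which the arm holds its last target. There are 200 camera calls.

### The job

Make the dry clamp-up on the lever press: lay the tapered blank flat and lengthwise on the middle of the cork bed, the taper offcut on it head to tail so that its top comes out level, and the mitred pad block on that, underside down, all in line with the press and the middle of each underside over the middle of the bed, so that nothing rocks. Then swing the press arm down until its rubber foot rests on the pad block, and leave the other things on the bench where they lie.

Things in the scene. Friction and masses are not known exactly. Their poses are not given: they have to be found in the camera images.
- bed (a point): centre of the cork-faced bed (128 x 110 mm) of the lever press, on its top face, 20 mm above the bench. x runs along the press from the bed to the hinge cheeks (away from the robot, turned up to 6 degrees), z up. Press and tray may have changed sides.
- press: the fixed lever press, origin on the bench 55 mm behind the bed centre, axes as the bed's: plywood base 270 x 150 x 18 mm, from 70 mm in front of the bed centre to 200 mm behind it. At the far end two wooden cheeks to 160 mm high hold the arm between them; two 45 mm high stop posts, 16 mm wide, stand in front of the cheeks, their front faces 123 mm behind the bed centre, 24 mm off the middle line.
- press_pivot (a point): hinge axis of the press arm, running across the press (its y), 165 mm behind the bed centre and 134 mm above the bench
- press_ball (a point): centre of the black ball (32 mm diameter) at the end of the press arm, 216 mm from the hinge axis. The arm behind it is 28 mm wide, 30 mm thick, 200 mm long from the hinge. Its rubber foot, a 24 mm round nose across the arm, sits on its lower (front when raised) face 165 mm from the hinge and reaches 28 mm from the arm's middle line.
- hold_down (a joint): angle of the press arm, rad: 0 level, positive raised (starts at 1.27 to 1.4, nearly upright, leaning towards the robot), lowest -0.6. The hinge is stiff (friction 0.2 N m): raised, the arm stays; pushed towards the robot from behind and past about 1.1 it sinks slowly by its own weight (0.5 kg) and comes to rest on the finished pile about level.
- blank_mid (a point): middle of the tapered blank, the largest of three brown wooden pieces: 120 long (x), 50 wide (y), flat underside, upper face sloping 10 degrees from 42 mm thick at its +x end to 21 mm at -x, 31.4 mm in the middle; 0.13 kg. The point is 15.7 mm above the underside; z is square to the underside. Lies flat on the bench between press and tray, turned any way.
- wedge_mid (a point): middle of the taper offcut: 110 long (x), 48 wide (y), flat underside, upper face sloping 10 degrees from 39 mm thick at its +x end to 20 mm at -x, 29.3 mm in the middle; 0.10 kg. The point is 14.65 mm above the underside; z is square to the underside. Lies underside down on the sloping tray, thick end against the lip.
- wedge_top (a point): middle of the taper offcut's sloping upper face, 29.3 mm above its underside; here z is square to that upper face and x runs along the face towards the thick end
- pad_mid (a point): the mitred pad block: 48 wide (y), 26 thick (z), upper face 110 mm long (x), underside 84 mm, as its +x end is cut at 45 degrees and overhangs; 0.08 kg. The point is near its centre of mass, 13 mm above the underside, 48 mm from its square (-x) end. Lies underside down on the sloping tray, square end against the lip.
- pad_under (a point): middle of the pad block's underside, 42 mm from its square end
- tray_face (a point): point on the upper face of the fixed sloping plywood tray (220 mm wide, 165 mm up the slope), mid-width, 55 mm up from the lip, which stands 12 mm off the face along the lower edge. The face rises 30 degrees along x (away from the robot, level axis); y along the lip, z vertical. Taper offcut and pad block lie on it side by side, about 105 mm apart, in either order.
- offcut_4: plain flat offcut 60 x 90 x 18 mm lying at the back between press and tray; stays there
- spring_clamp: orange spring clamp 71 x 134 x 21 mm at the left; stays there

How it is judged:
On the way, in this order (a step that is already met when the one before it is completed fails the run):
1. the tapered blank lies flat and lengthwise in the middle of the bed (horizontal distance between blank_mid and bed below 0.02 m and z of blank_mid in the frame of bed below 0.021 m and angle between blank_mid's own z axis and vertical below 0.05 rad and angle between the x axis of blank_mid and the x axis of bed, either way round below 0.21 rad and linear speed of blank below 0.03 m/s and contact force between the fingers and blank below 0.1 N), for 0.2 s.
2. the taper offcut lies on it head to tail, its top level (horizontal distance between blank_mid and bed below 0.02 m and z of blank_mid in the frame of bed below 0.021 m and angle between blank_mid's own z axis and vertical below 0.05 rad and angle between the x axis of each of blank_mid, wedge_top and the x axis of bed, either way round below 0.21 rad and horizontal distance between wedge_top and bed below 0.025 m and z of wedge_top in the frame of bed above 0.053 m and angle between wedge_top's own z axis and vertical below 0.06 rad and linear speed of wedge below 0.03 m/s and contact force between the fingers and wedge below 0.1 N), for 0.2 s.
3. the pad block lies level on the offcut (horizontal distance between blank_mid and bed below 0.02 m and z of blank_mid in the frame of bed below 0.021 m and angle between blank_mid's own z axis and vertical below 0.05 rad and angle between the x axis of each of blank_mid, wedge_top, pad_mid and the x axis of bed, either way round below 0.21 rad and horizontal distance between each of wedge_top, pad_under and bed below 0.025 m and z of wedge_top in the frame of bed above 0.053 m and angle between each of wedge_top, pad_mid's own z axis and vertical below 0.06 rad and z of pad_mid in the frame of bed above 0.064 m and linear speed of pad_block below 0.03 m/s and contact force between the fingers and pad_block below 0.1 N), for 0.2 s.
At the end, for the whole second after the job is handed in: blank flat on the bed within 20 mm of its middle; offcut on it and pad block on that, both within 25 mm (pad block: middle of its underside) and level on top within 3.4 degrees; all in line with the press within 12 degrees and at rest; arm foot resting on the pad block, arm level within 5 degrees (horizontal distance between blank_mid and bed below 0.02 m and z of blank_mid in the frame of bed below 0.021 m and angle between blank_mid's own z axis and vertical below 0.05 rad and angle between the x axis of each of blank_mid, wedge_top, pad_mid and the x axis of bed, either way round below 0.21 rad and horizontal distance between each of wedge_top, pad_under and bed below 0.025 m and z of wedge_top in the frame of bed above 0.053 m and angle between each of wedge_top, pad_mid's own z axis and vertical below 0.06 rad and z of pad_mid in the frame of bed above 0.064 m and value of joint hold_down between -0.09 and 0.09 rad and contact force between hold_down and pad_block above 0.4 N and linear speed of each of blank, wedge, pad_block below 0.03 m/s); the robot touches nothing.
It fails at once if the plain offcut or the spring clamp was moved more than 30 mm (distance of any of offcut_4, spring_clamp from where it was at the start of the episode above 0.03 m).
It also fails if it takes over 72 s, if anything falls off the work surface, if the arm or the gripper's body presses on something with over 40 N, if the wrist force passes 120 N, or if a joint passes its speed limit or range.

## Working session

There is one attempt and no reset: what is moved stays moved. The work goes in short steps, Python scripts to look and compute and a tool call to move; the robot and the scene stay as the last step left them, time stands still between calls to the robot, and variables do not carry over. Pictures are saved under pics/ and viewed, at most 10 in all, crops included, and the job is handed in when it is done.

Besides the shell and the picture viewer there is one more tool, called after "Emit:" as a command line: name --pt "numbers of a row" for each row, then --argument value for the rest. drive_tool: Moves the arm, as the interface text tells. Its arguments: {"type":"object","properties":{"jaw":{"type":"array","items":{"type":"number"}},"xyz":{"type":"array","items":{"type":"array","items":{"type":"number"}}},"roll":{"type":"array","items":{"type":"number"}},"squeeze":{"type":"number"}},"required":["jaw","xyz","roll"]}

```bash
mkdir -p pics
python3 - <<'E'
from cell import ctrl, eyes
import cv2,pickle
s=ctrl.sense();print({k:s[k] for k in("clock","ee_pos","orientation","gripper_width","wrist_force")})
for n in("top","scene"):
    d=eyes.get_image(n);cv2.imwrite(f"pics/{n}0.png",d["color"][:,:,::-1]);print(n,d["mtx"],d["k1"],d["eye"],d["orientation"])
    pickle.dump(d,open(f"{n}0.pkl","wb"))
E
```

```text
{'clock': 0.0, 'ee_pos': array([ 0.31045037, -0.62694761,  0.21331236]), 'orientation': array([ 9.73695445e-01,  2.27852775e-01, -1.09046794e-04, -5.29753981e-04]), 'gripper_width': 0.09076961282891031, 'wrist_force': array([ 0.36489373, -0.95001737,  0.13146165])}
top [[465.91792596   0.         323.15921541]
 [  0.         465.91792596 239.0510898 ]
 [  0.           0.           1.        ]] -0.047126791859993994 [0.46013392 0.17901312 1.08273395] [-0.0385978   0.04752067  0.71198139 -0.69952447]
scene [[561.84745662   0.         316.31911662]
 [  0.         561.84745662 237.86449097]
 [  0.           0.           1.        ]] -0.01550849910785521 [-0.05574797  0.79283208  0.8867578 ] [-0.15449521  0.37653452  0.8403889  -0.35790988]
```

View pics/top0.png

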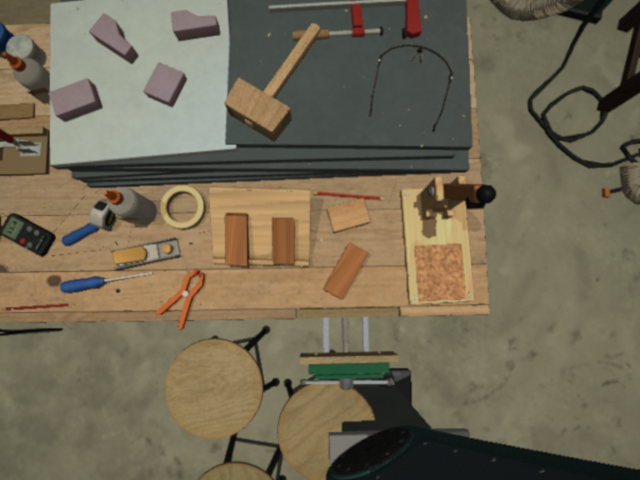

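View pics/scene0.png

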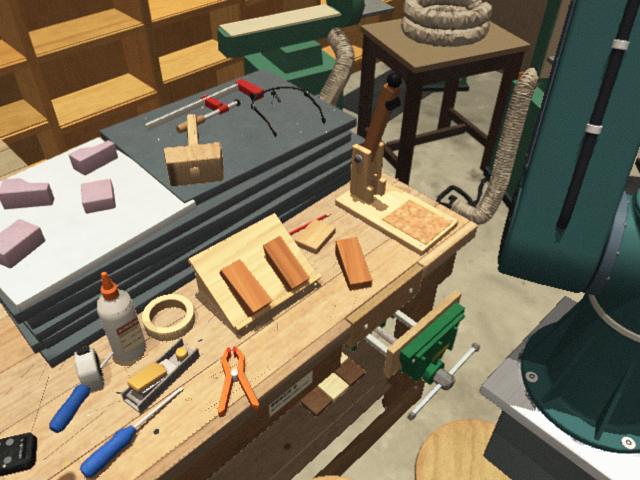

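Top picture: tray at (210–310,188–266), with two pieces at (237,240) and (284,240); blank at (346,270); bed at (440,272); press arm ball at (484,194). In the scene picture the blank is at (353,262), the tray pieces at (245,287) and (286,262), and the bed at (420,222). I'll enlarge both.

```bash
cat > h.py <<'E'
import numpy as np,cv2,pickle
from scipy.spatial.transform import Rotation as R
def ray(d,px):
    m=d["mtx"];D=np.array([d["k1"],0,0,0.])
    # forward model is 1+k1 r^2 on undistorted = OpenCV radial
    u=cv2.undistortPoints(np.array([[px]],float),m,D)[0,0]
    return R.from_quat(d["orientation"]).apply([u[0],-u[1],-1.])
def onz(d,px,z):
    r=ray(d,px);e=np.array(d["eye"]);return e+r*(z-e[2])/r[2]
def onplane(d,px,p,n):
    r=ray(d,px);e=np.array(d["eye"]);return e+r*np.dot(np.array(p)-e,n)/np.dot(r,n)
def proj(d,P):
    Rw=R.from_quat(d["orientation"]);q=Rw.inv().apply(np.atleast_2d(P)-d["eye"])
    u=np.c_[q[:,0]/-q[:,2],-q[:,1]/-q[:,2]];r2=(u**2).sum(1,keepdims=True)
    u=u*(1+d["k1"]*r2);m=d["mtx"];return u*[m[0,0],m[1,1]]+[m[0,2],m[1,2]]
def load(n): return pickle.load(open(n+".pkl","rb"))
def crop(d,x,y,w,h,f,name):
    c=cv2.resize(d["color"][y:y+h,x:x+w],None,fx=f,fy=f,interpolation=cv2.INTER_CUBIC)
    cv2.imwrite("pics/"+name,c[:,:,::-1])
E
python3 - <<'E'
from h import *
crop(load("top0"),205,175,160,120,5,"tc1.png")
crop(load("top0"),360,170,160,140,4,"tc2.png")
crop(load("scene0"),190,190,200,140,4,"sc1.png")
E
```

```text
(no output)
```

View pics/tc1.png

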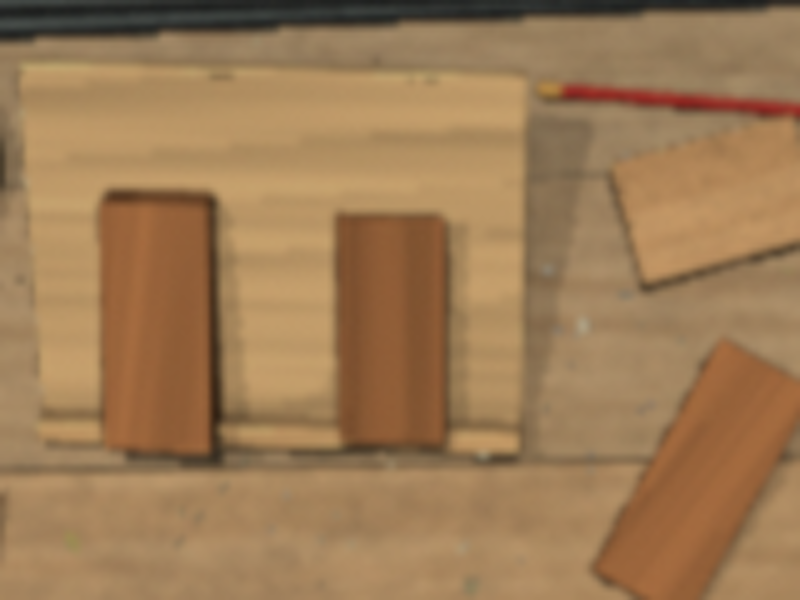

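View pics/tc2.png

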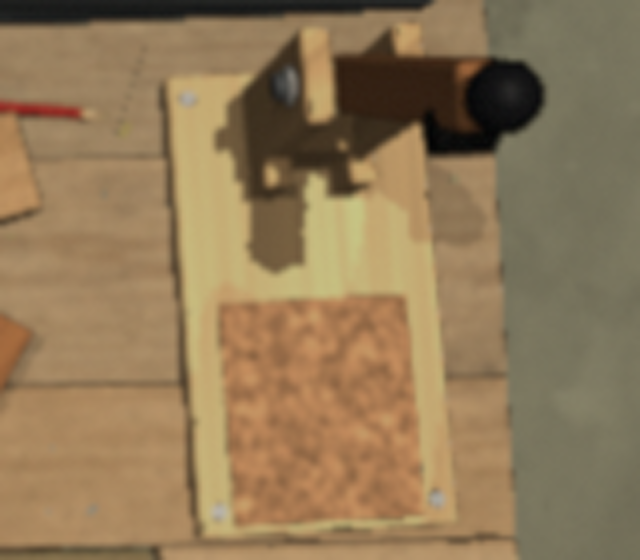

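View pics/sc1.png

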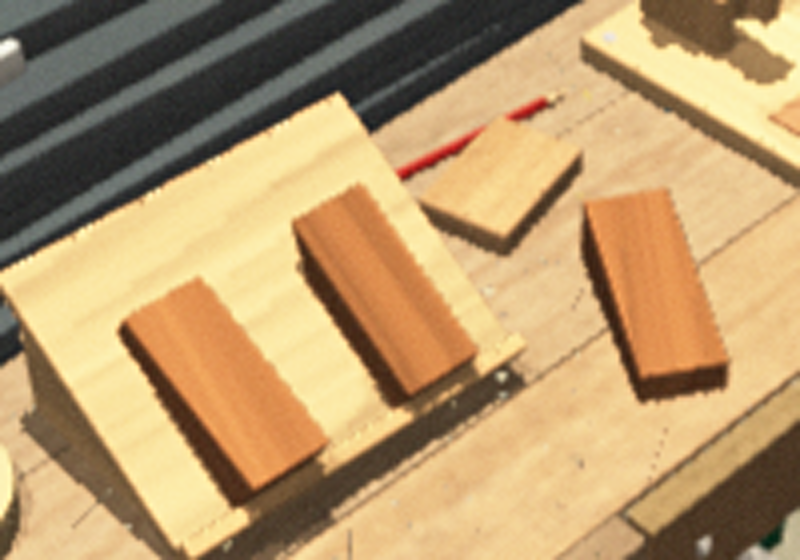

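Enlarged crops: the left tray piece, with its thick end at the lip, is the wedge, and the right one, with its overhanging upper end, is the pad. The blank's far end is the thick one. I have the corner pixels and will triangulate.

```bash
cat > m1.py <<'E'
from h import *
from scipy.optimize import least_squares
T,S=load("top0"),load("scene0")
def tri(a,b):
    f=lambda P:np.r_[proj(T,P)[0]-a,proj(S,P)[0]-b]
    s=least_squares(f,[.55,.2,.05]);return s.x,np.abs(s.fun).max()
t=lambda x,y:((x+.5)/5+204.5,(y+.5)/5+174.5)
s=lambda x,y:((x+.5)/4+189.5,(y+.5)/4+189.5)
t2=lambda x,y:((x+.5)/4+359.5,(y+.5)/4+169.5)
pts={"trayUL":(t(20,65),s(0,275)),"trayUR":(t(527,72),s(340,95)),"lipR":(t(520,457),s(522,347)),"lipL":(t(42,443),s(188,552)),
"wUL":(t(103,197),s(122,325)),"wUR":(t(212,197),s(200,278)),"wDR":(t(211,455),s(325,443)),"wDL":(t(102,447),s(248,490)),
"pUL":(t(335,213),s(295,222)),"pUR":(t(443,213),s(362,185)),"pDR":(t(445,443),s(473,355)),"pDL":(t(342,442),s(408,398)),
"bFL":(t(725,340),s(585,205)),"bFR":(t2(32,332),s(665,190)),"bNL":(t(597,570),s(640,375)),"ballish":(t2(505,96),(394,80))}
for k,(a,b) in pts.items():
    P,e=tri(a,b);print(k,P.round(4),round(e,2))
# bed
bp=[(220,302,64,55),(404,296,64,-55),(424,518,-64,-55),(231,525,-64,55)]
c=np.array([onz(T,t2(x,y),.02)[:2] for x,y,_,_ in bp]);print(c.round(4))
m=np.array([q[2:] for q in bp])/1e3
def f(v):
    C,Sn=np.cos(v[2]),np.sin(v[2]);return ((m@np.array([[C,Sn],[-Sn,C]])+v[:2])-c).ravel()
r=least_squares(f,[.4,-.1,0]);print("bed",r.x,r.fun.round(4))
# blank fit
L=lambda x,y,z:[x,y,z]
bm=[((.06,.025,.042),"T",t(725,340)),((.06,-.025,.042),"T",t2(32,332)),((-.06,.025,.021),"T",t(597,570)),
((.06,.025,.042),"S",s(585,205)),((.06,-.025,.042),"S",s(665,190)),((-.06,-.025,.021),"S",s(728,362)),((-.06,.025,.021),"S",s(640,375)),((-.06,.025,0),"S",s(645,402)),((-.06,-.025,0),"S",s(728,388))]
def g(v):
    o=[]
    for p,cam,px in bm:
        P=R.from_euler("z",v[2]).apply(p)+[v[0],v[1],0];o+=list(proj(T if cam=="T" else S,P)[0]-px)
    return o
r=least_squares(g,[.45,.12,-.5]);print("blank",r.x,np.round(r.fun,1))
E
python3 m1.py
```

```text
trayUL [0.6943 0.4085 0.1045] 0.48
trayUR [0.6879 0.1908 0.1014] 0.74
lipR [0.5297 0.1998 0.0272] 0.76
lipL [0.5397 0.4159 0.0313] 0.81
wUL [0.6397 0.376  0.0865] 0.37
wUR [0.6382 0.3282 0.0883] 0.56
wDR [0.5309 0.3355 0.0549] 0.63
wDL [0.5343 0.3827 0.0552] 0.12
pUL [0.628  0.2736 0.0993] 0.8
pUR [0.6278 0.2277 0.0968] 0.73
pDR [0.5348 0.2323 0.0406] 0.29
pDL [0.5356 0.2779 0.0412] 0.06
bFL [0.5788 0.1049 0.0377] 0.07
bFR [0.555  0.0649 0.0398] 0.14
bNL [0.4774 0.165  0.0205] 0.28
ballish [ 0.6209 -0.0991  0.3426] 0.23
[[ 0.5725 -0.0461]
 [ 0.5741 -0.1533]
 [ 0.4466 -0.1582]
 [ 0.445  -0.0471]]
bed [ 0.5095502  -0.10119067  0.01953636] [-0.      0.0011  0.0005 -0.0016  0.0001  0.0008 -0.0005 -0.0003]
blank [ 0.51510381  0.11482641 -0.52082892] [-0.6 -0.5  0.9  0.1 -0.8  0.6 -0.8 -1.2  0.5 -1.   1.  -0.2  0.5  0.6
 -1.3  0.7  0.2  0.1]
```

Emit:
drive_tool --jaw '[-1,-1,-1,-1,-1,-1,-1,-1]' --pt "0 0 0" --pt "0 0 0" --pt "0 0 0" --pt "0 0 0" --pt "0 0 0" --pt "0 0 0" --pt "0 0 0" --pt "0 0 0" --roll '[7,7,7,7,7,7,7,7]' --squeeze 20

```text
clock: 0.77
ee_pos: [0.3106, -0.6271, 0.2136]
orientation: [0.966, -0.259, -0.0, -0.0]
wrist_force: [0.1, 0.5, -0.2]
gripper_width: 0.0909
grasp_force: 0.0
```

Emit:
drive_tool --jaw '[-1,-1,-1,-1,-1,-1,-1,-1,-1,-1]' --pt "-0.008 -0.031 0.002" --pt "-0.008 -0.031 0.002" --pt "-0.008 -0.031 0.002" --pt "-0.008 -0.031 0.002" --pt "-0.008 -0.031 0.002" --pt "-0.008 -0.031 0.002" --pt "-0.008 -0.031 0.002" --pt "-0.008 -0.031 0.002" --pt "-0.008 -0.031 0.002" --pt "-0.008 -0.031 0.002" --roll '[0,0,0,0,0,0,0,0,0,0]'

```text
clock: 1.6
ee_pos: [0.3945, -0.3168, 0.1937]
orientation: [0.967, -0.256, -0.0, -0.0]
wrist_force: [0.4, -0.6, 1.2]
gripper_width: 0.0912
grasp_force: 0.0
```

Emit:
drive_tool --jaw '[-1,-1,-1,-1,-1,-1,-1,-1,-1,-1]' --pt "-0.008 -0.031 0.002" --pt "-0.008 -0.031 0.002" --pt "-0.008 -0.031 0.002" --pt "-0.008 -0.031 0.002" --pt "-0.008 -0.031 0.002" --pt "-0.008 -0.031 0.002" --pt "-0.008 -0.031 0.002" --pt "-0.008 -0.031 0.002" --pt "-0.008 -0.031 0.002" --pt "-0.008 -0.031 0.002" --roll '[0,0,0,0,0,0,0,0,0,0]'

```text
clock: 2.43
ee_pos: [0.4783, -0.0077, 0.1738]
orientation: [0.967, -0.256, -0.0, 0.0]
wrist_force: [0.7, -2.1, -0.2]
gripper_width: 0.0914
grasp_force: 0.0
```

```bash
cat > go.py <<'E'
import sys,numpy as np
from cell import ctrl
from scipy.spatial.transform import Rotation as R
# usage: go.py x y z yawdeg ; prints total shift in present tool axes + roll
s=ctrl.sense();p=np.array(s["ee_pos"]);Q=R.from_quat(s["orientation"])
x=Q.as_matrix()[:,0];yaw=np.degrees(np.arctan2(x[1],x[0]))
print("t",round(s["clock"],2),"p",p.round(4),"yaw",round(yaw,2),"w",round(s["gripper_width"],4),"F",np.round(s["wrist_force"],1),"g",round(s["grasp_force"],1),"j",np.round(s["joint_pos"],2))
if len(sys.argv)>4:
    g=np.array(sys.argv[1:5],float);d=g[:3]-p;print("shift",Q.inv().apply(d).round(4),"roll",round(yaw-g[3],2))
    A=R.from_euler("z",-(yaw-g[3]),degrees=True)  # shift in axes after roll
    Q2=Q*R.from_euler("z",yaw-g[3],degrees=True);print("shift after roll",Q2.inv().apply(d).round(4))
E
python3 go.py .515 .115 .12 -29.8
```

```text
t 2.43 p [ 0.4783 -0.0077  0.1738] yaw -29.65 w 0.0914 F [ 0.7 -2.1 -0.2] g 0.0 j [-0.06  0.08  2.2  -0.    0.86  2.02]
shift [-0.0288 -0.1248  0.0538] roll 0.15
shift after roll [-0.0292 -0.1247  0.0538]
```

Emit:
drive_tool --jaw '[-1,-1,-1,-1,-1,-1,-1,-1,-1,-1]' --pt "-0.006 -0.025 0.01" --pt "-0.006 -0.025 0.01" --pt "-0.006 -0.025 0.01" --pt "-0.006 -0.025 0.01" --pt "-0.005 -0.025 0.01" --pt "0 0 0.023" --pt "0 0 0.023" --pt "0 0 0.023" --pt "0 0 0.023" --pt "0 0 0.022" --roll '[0,0,0,0,0,0,0,0,0,0]'

```text
clock: 3.27
ee_pos: [0.5147, 0.1137, 0.0086]
orientation: [0.967, -0.256, -0.0, 0.0]
wrist_force: [0.8, -0.1, 0.4]
gripper_width: 0.0913
grasp_force: 0.0
```

Emit:
drive_tool --jaw '[1,1,1,1,1,1,1]' --pt "0 0 0" --pt "0 0 0" --pt "0 0 0" --pt "0 0 0" --pt "0 0 0" --pt "0 0 0" --pt "0 0 0" --roll '[0,0,0,0,0,0,0]'

```text
clock: 3.85
ee_pos: [0.5155, 0.1137, 0.0107]
orientation: [0.967, -0.256, 0.001, -0.0]
wrist_force: [-2.0, -1.2, 11.2]
gripper_width: 0.0499
grasp_force: 20.0
```

```bash
python3 go.py .5095 -.1012 .12 1.1
```

```text
t 3.85 p [0.5155 0.1137 0.0107] yaw -29.66 w 0.0499 F [-2.  -1.2 11.2] g 20.0 j [0.17 0.45 2.13 0.   0.56 2.26]
shift [ 0.1012  0.1896 -0.1093] roll -30.76
shift after roll [-0.01    0.2147 -0.1093]
```

Emit:
drive_tool --jaw '[1,1,1,1,1,1,1,1,1,1]' --pt "0 0 -0.02" --pt "0 0 -0.022" --pt "0 0 -0.022" --pt "0 0 -0.022" --pt "0 0 -0.022" --pt "0 0 0" --pt "0 0 0" --pt "0 0 0" --pt "0 0 0" --pt "0 0 0" --roll '[0,0,0,0,0,-6.15,-6.15,-6.15,-6.15,-6.15]'

```text
clock: 4.68
ee_pos: [0.5148, 0.1136, 0.1182]
orientation: [1.0, 0.012, 0.0, -0.0]
wrist_force: [-0.1, -0.4, -1.3]
gripper_width: 0.0499
grasp_force: 20.0
```

Emit:
drive_tool --jaw '[1,1,1,1,1,1,1,1]' --pt "-0.001 0.03 0" --pt "-0.001 0.03 0" --pt "-0.001 0.03 0" --pt "-0.001 0.03 0" --pt "-0.002 0.03 0" --pt "-0.002 0.032 0" --pt "-0.002 0.032 0" --pt "0 0 0" --roll '[0,0,0,0,0,0,0,0]'

```text
clock: 5.35
ee_pos: [0.509, -0.1044, 0.1183]
orientation: [1.0, 0.008, 0.0, 0.0]
wrist_force: [1.0, -0.0, -1.7]
gripper_width: 0.0495
grasp_force: 20.0
```

```bash
python3 go.py .5095 -.1012 .033 1.1
python3 - <<'E'
from cell import eyes
import pickle
from h import *
T=eyes.get_image("top");S=eyes.get_image("scene")
pickle.dump(T,open("top1.pkl","wb"));pickle.dump(S,open("scene1.pkl","wb"))
a=cv2.resize(T["color"][190:310,380:500],None,fx=3.3,fy=3.3,interpolation=2)
b=cv2.resize(S["color"][120:270,330:480],(396,396),interpolation=2)
cv2.imwrite("pics/h1.png",np.hstack([a[:396,:396],b])[:,:,::-1])
E
```

```text
t 5.35 p [ 0.509  -0.1044  0.1183] yaw 0.94 w 0.0495 F [ 1.  -0.  -1.7] g 20.0 j [-0.25  0.24  2.14 -0.    0.76  1.31]
shift [ 0.0005 -0.0033  0.0853] roll -0.16
shift after roll [ 0.0005 -0.0033  0.0853]
```

View pics/h1.png

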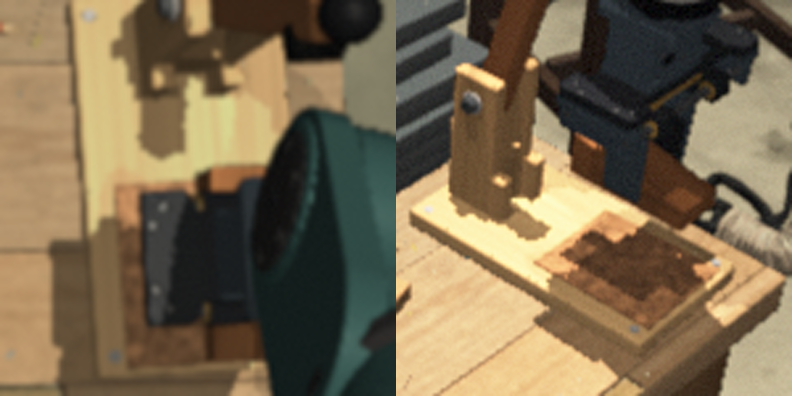

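The picture shows the blank held level above the bed, thick end away from the robot. I'll lower it and release.

Emit:
drive_tool --jaw '[1,1,1,1,1,1,1,1,-0.2,-0.2]' --pt "0 -0.003 0.02" --pt "0 0 0.02" --pt "0 0 0.02" --pt "0 0 0.015" --pt "0 0 0.006" --pt "0 0 0.004" --pt "0 0 0.002" --pt "0 0 0" --pt "0 0 0" --pt "0 0 0" --roll '[0,0,0,0,0,0,0,0,0,0]'

```text
clock: 6.28
ee_pos: [0.5097, -0.0976, 0.0318]
orientation: [1.0, 0.01, 0.001, 0.0]
wrist_force: [0.1, 0.3, 0.5]
gripper_width: 0.0546
grasp_force: 0.0
```

Emit:
drive_tool --jaw '[-1,-1,-1,-1,-1,-1,-1,-1,-1]' --pt "0 0 0" --pt "0 0 0" --pt "0 0 0" --pt "0 0 -0.01" --pt "0 0 -0.02" --pt "0 0 -0.03" --pt "0 0 -0.03" --pt "0 0 -0.03" --pt "0 0 -0.03" --roll '[0,0,0,0,0,0,0,0,0]'

```text
clock: 7.03
ee_pos: [0.5087, -0.0975, 0.1831]
orientation: [1.0, 0.01, 0.0, 0.0]
wrist_force: [-0.5, 0.1, 0.2]
gripper_width: 0.091
grasp_force: 0.0
```

```bash
python3 go.py .584 .355 .16 -3.3
```

```text
t 7.03 p [ 0.5087 -0.0975  0.1831] yaw 1.09 w 0.091 F [-0.5  0.1  0.2] g 0.0 j [-0.23  0.13  2.12  0.    0.89  1.32]
shift [ 0.0839 -0.451   0.0231] roll 4.39
shift after roll [ 0.0491 -0.4561  0.0231]
```

Emit:
drive_tool --jaw '[-1,-1,-1,-1,-1,-1,-1,-1,-1,-1]' --pt "0 0 0" --pt "0.0035 -0.0326 0.001" --pt "0.0035 -0.0326 0.001" --pt "0.0035 -0.0326 0.001" --pt "0.0035 -0.0326 0.001" --pt "0.0035 -0.0326 0.001" --pt "0.0035 -0.0326 0.001" --pt "0.0035 -0.0326 0.001" --pt "0.0035 -0.0326 0.001" --pt "0.0035 -0.0326 0.001" --roll '[4.4,0,0,0,0,0,0,0,0,0]'

```text
clock: 7.87
ee_pos: [0.5573, 0.1952, 0.1728]
orientation: [1.0, -0.029, 0.0, -0.0]
wrist_force: [1.1, 0.0, 0.6]
gripper_width: 0.0913
grasp_force: 0.0
```

Emit:
drive_tool --jaw '[-1,-1,-1,-1,-1,-1]' --pt "0.0035 -0.0326 0.002" --pt "0.0035 -0.0326 0.002" --pt "0.0035 -0.0326 0.002" --pt "0.0035 -0.0326 0.002" --pt "0.0035 -0.0326 0.002" --pt "0 0 0" --roll '[0,0,0,0,0,0]'

```text
clock: 8.37
ee_pos: [0.5847, 0.3599, 0.1627]
orientation: [1.0, -0.028, 0.001, -0.001]
wrist_force: [-0.8, 0.2, -1.0]
gripper_width: 0.0915
grasp_force: 0.0
```

```bash
python3 go.py .584 .355 .054 -3.3
python3 - <<'E'
from cell import eyes
import pickle
from h import *
T=eyes.get_image("top");S=eyes.get_image("scene");W=eyes.get_image("wrist")
for n,d in(("top2",T),("scene2",S),("wrist2",W)):pickle.dump(d,open(n+".pkl","wb"))
print(W["eye"],R.from_quat(W["orientation"]).as_matrix().round(3),W["mtx"][0,0])
a=cv2.resize(T["color"][190:310,400:490],(297,396),interpolation=2)
w=cv2.resize(W["color"],(500,375),interpolation=3);w=cv2.copyMakeBorder(w,0,21,0,0,cv2.BORDER_CONSTANT)
cv2.imwrite("pics/h2.png",np.hstack([a,w])[:,:,::-1])
E
```

```text
t 8.37 p [0.5847 0.3599 0.1627] yaw -3.16 w 0.0915 F [-0.8  0.2 -1. ] g 0.0 j [0.52 0.42 1.79 0.   0.94 2.14]
shift [-0.0006  0.005   0.1087] roll 0.14
shift after roll [-0.0005  0.005   0.1087]
[0.65010194 0.35286859 0.33281867] [[-0.057  0.969  0.24 ]
 [-0.998 -0.055 -0.014]
 [-0.    -0.241  0.971]] 410.449223912402
```

View pics/h2.png

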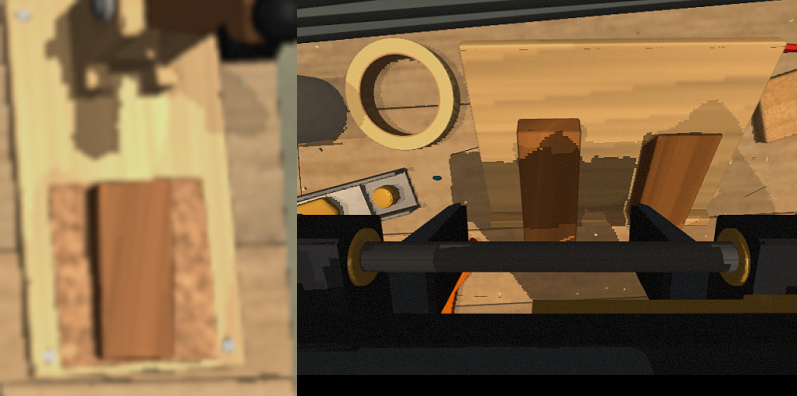

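The blank lies in line on the bed, its top corners in the crop at (97,185), (168,180), (100,358) and (173,356). The wrist view shows the wedge centred between the fingers. I'll descend, grip and lift it.

Emit:
drive_tool --jaw '[-1,-1,-1,-1,-1,-1,-1,-1,-1]' --pt "0 0.005 0.01" --pt "0 0 0.02" --pt "0 0 0.02" --pt "0 0 0.02" --pt "0 0 0.015" --pt "0 0 0.01" --pt "0 0 0.008" --pt "0 0 0.005" --pt "0 0 0" --roll '[0,0,0,0,0,0,0,0,0]'

```text
clock: 9.27
ee_pos: [0.5838, 0.3499, 0.0533]
orientation: [1.0, -0.029, -0.0, 0.0]
wrist_force: [0.5, -0.6, -0.2]
gripper_width: 0.0911
grasp_force: 0.0
```

Emit:
drive_tool --jaw '[1,1,1,1,1,1,1]' --pt "0 0 0" --pt "0 0 0" --pt "0 0 0" --pt "0 0 0" --pt "0 0 0" --pt "0 0 0" --pt "0 0 0" --roll '[0,0,0,0,0,0,0]' --squeeze 20

```text
clock: 9.85
ee_pos: [0.5841, 0.3505, 0.0542]
orientation: [1.0, -0.029, 0.0, -0.0]
wrist_force: [-1.1, -1.2, 5.5]
gripper_width: 0.0479
grasp_force: 20.0
```

```bash
python3 go.py .5095 -.1012 .2 1.1
python3 - <<'E'
from h import *
T=load("top2")
for (x,y),z in(((97,185),.062),((168,180),.062),((100,358),.041),((173,356),.041)):
    print(onz(T,(400+(x+.5)/3.3-.5,190+(y+.5)/3.3-.5),z).round(4))
t2=lambda x,y:((x+.5)/4+359.5,(y+.5)/4+169.5)
D=load("top0")
for p in((167,80),(202,535),(455,520)):print(onz(D,t2(*p),.018).round(4))
E
```

```text
t 9.85 p [0.5841 0.3505 0.0542] yaw -3.3 w 0.0479 F [-1.1 -1.2  5.5] g 20.0 j [0.51 0.56 1.82 0.   0.77 2.13]
shift [-0.0484  0.4552 -0.146 ] roll -4.4
shift after roll [-0.0832  0.4501 -0.146 ]
[ 0.5662 -0.0693  0.062 ]
[ 0.5687 -0.1175  0.062 ]
[ 0.4508 -0.0712  0.041 ]
[ 0.451  -0.1211  0.041 ]
[ 0.7039 -0.0209  0.018 ]
[ 0.4397 -0.0308  0.018 ]
[ 0.445  -0.1767  0.018 ]
```

Emit:
drive_tool --jaw '[1,1,1,1,1,1,1,1]' --pt "0 0 -0.01" --pt "0 0 -0.02" --pt "0 0 -0.024" --pt "0 0 -0.024" --pt "0 0 -0.024" --pt "0 0 -0.024" --pt "0 0 -0.02" --pt "0 0 0" --roll '[0,0,0,0,0,0,0,-5.1]'

```text
clock: 10.52
ee_pos: [0.5857, 0.3512, 0.2053]
orientation: [1.0, 0.015, 0.003, -0.001]
wrist_force: [-0.2, 0.4, -0.3]
gripper_width: 0.048
grasp_force: 19.9
```

```bash
python3 go.py .492 -.0995 .15 1.8
```

```text
t 10.52 p [0.5857 0.3512 0.2053] yaw 1.71 w 0.048 F [-0.2  0.4 -0.3] g 19.9 j [ 0.51  0.36  1.78 -0.    1.    2.05]
shift [-0.1074  0.4479  0.0535] roll -0.09
shift after roll [-0.1081  0.4477  0.0535]
```

Emit:
drive_tool --jaw '[1,1,1,1,1,1,1,1,1,1]' --pt "-0.0067 0.028 0.001" --pt "-0.0067 0.028 0.001" --pt "-0.0067 0.028 0.001" --pt "-0.0067 0.028 0.001" --pt "-0.0067 0.028 0.001" --pt "-0.0067 0.028 0.001" --pt "-0.0067 0.028 0.001" --pt "-0.0067 0.028 0.001" --pt "-0.0067 0.028 0.001" --pt "-0.0067 0.028 0.001" --roll '[0,0,0,0,0,0,0,0,0,0]'

```text
clock: 11.35
ee_pos: [0.5252, 0.0671, 0.1905]
orientation: [1.0, 0.016, 0.0, -0.0]
wrist_force: [0.3, 0.2, -1.7]
gripper_width: 0.048
grasp_force: 19.9
```

Emit:
drive_tool --jaw '[1,1,1,1,1,1,1,1]' --pt "-0.0067 0.028 0.006" --pt "-0.0067 0.028 0.006" --pt "-0.0067 0.028 0.006" --pt "-0.0067 0.028 0.006" --pt "-0.0067 0.028 0.01" --pt "-0.0067 0.028 0.01" --pt "0 0 0" --pt "0 0 0" --roll '[0,0,0,0,0,0,0,0]'

```text
clock: 12.02
ee_pos: [0.4903, -0.1018, 0.146]
orientation: [1.0, 0.014, -0.0, -0.0]
wrist_force: [-0.6, 0.9, -0.8]
gripper_width: 0.0479
grasp_force: 19.9
```

```bash
python3 go.py .492 -.0995 .083 1.8
python3 - <<'E'
from cell import eyes
import pickle
from h import *
T=eyes.get_image("top");S=eyes.get_image("scene")
for n,d in(("top3",T),("scene3",S)):pickle.dump(d,open(n+".pkl","wb"))
a=cv2.resize(T["color"][200:320,380:480],(330,396),interpolation=2)
b=cv2.resize(S["color"][140:260,360:480],(396,396),interpolation=2)
cv2.imwrite("pics/h3.png",np.hstack([a,b])[:,:,::-1])
E
```

```text
t 12.02 p [ 0.4903 -0.1018  0.146 ] yaw 1.66 w 0.0479 F [-0.6  0.9 -0.8] g 19.9 j [-0.25  0.17  2.16  0.    0.81  1.29]
shift [ 0.0018 -0.0022  0.063 ] roll -0.14
shift after roll [ 0.0018 -0.0022  0.063 ]
```

View pics/h3.png

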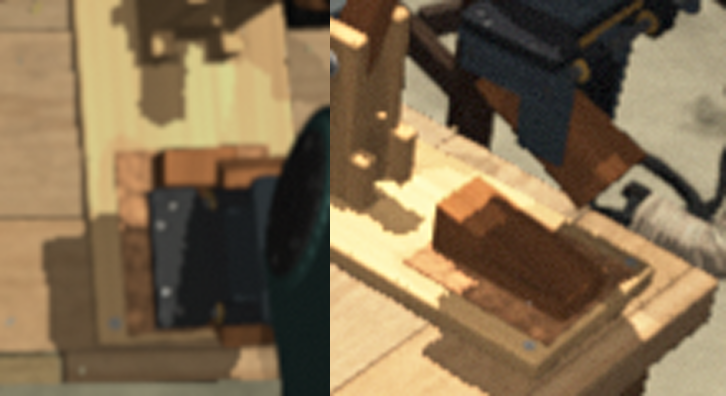

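The picture shows the wedge held at about 30°, thick end low towards the robot, over the blank. I'll go down to contact.

Emit:
drive_tool --jaw '[1,1,1,1,1,1]' --pt "0.002 -0.002 0.02" --pt "0 0 0.02" --pt "0 0 0.015" --pt "0 0 0.007" --pt "0 0 0" --pt "0 0 0" --roll '[0,0,0,0,0,0]' --squeeze 8

```text
clock: 12.62
ee_pos: [0.4932, -0.0983, 0.0844]
orientation: [1.0, 0.016, 0.0, -0.0]
wrist_force: [0.6, -0.6, -0.7]
gripper_width: 0.0482
grasp_force: 8.0
```

Emit:
drive_tool --jaw '[1,1,1,1]' --pt "0 0 0.002" --pt "0 0 0.001" --pt "0 0 0.001" --pt "0 0 0" --roll '[0,0,0,0]' --squeeze 5

```text
clock: 12.95
ee_pos: [0.493, -0.0989, 0.0802]
orientation: [1.0, 0.016, 0.0, 0.0]
wrist_force: [0.0, -0.6, -1.0]
gripper_width: 0.0484
grasp_force: 5.0
```

Next, pivot it flat by going down and away together, with a light grip.

Emit:
drive_tool --jaw '[1,1,1,1,1,1,1]' --pt "0 0 0.002" --pt "0.002 0 0.002" --pt "0.002 0 0.002" --pt "0.002 0 0.002" --pt "0.002 0 0.002" --pt "0.002 0 0.002" --pt "0 0 0" --roll '[0,0,0,0,0,0,0]' --squeeze 4

```text
clock: 13.53
ee_pos: [0.503, -0.0985, 0.0675]
orientation: [1.0, 0.016, -0.0, -0.0]
wrist_force: [-0.8, -0.1, -0.2]
gripper_width: 0.0484
grasp_force: 4.0
```

```bash
python3 go.py
python3 - <<'E'
from cell import eyes
import pickle
from h import *
S=eyes.get_image("scene");T=eyes.get_image("top")
for n,d in(("top4",T),("scene4",S)):pickle.dump(d,open(n+".pkl","wb"))
a=cv2.resize(T["color"][200:320,380:480],(330,396),interpolation=2)
b=cv2.resize(S["color"][160:260,370:470],(396,396),interpolation=2)
cv2.imwrite("pics/h4.png",np.hstack([a,b])[:,:,::-1])
E
```

```text
t 13.53 p [ 0.503  -0.0985  0.0675] yaw 1.8 w 0.0484 F [-0.8 -0.1 -0.2] g 4.0 j [-0.24  0.33  2.16  0.    0.66  1.3 ]
```

View pics/h4.png

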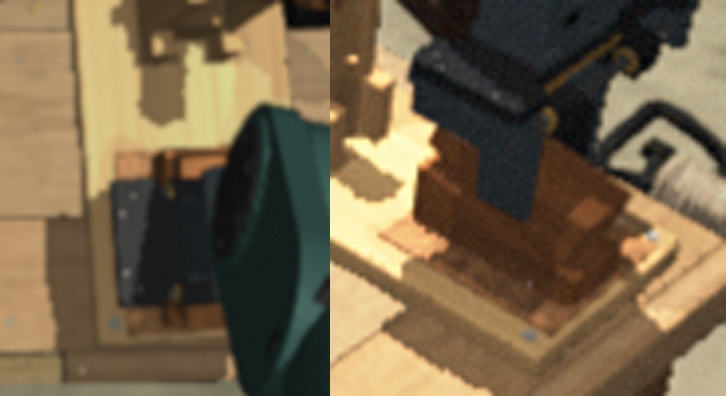

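The scene crop shows the wedge on the blank and nearly flat, its top roughly parallel to the bed. I'll press a little further until force shows.

Emit:
drive_tool --jaw '[1,1,1,1]' --pt "0.002 0 0.001" --pt "0.001 0 0.001" --pt "0 0 0.001" --pt "0 0 0" --roll '[0,0,0,0]'

```text
clock: 13.97
ee_pos: [0.5059, -0.0984, 0.0648]
orientation: [1.0, 0.016, 0.0, 0.0]
wrist_force: [-0.6, -0.7, -1.6]
gripper_width: 0.0481
grasp_force: 4.0
```

Emit:
drive_tool --jaw '[1,1,1]' --pt "0 0 0.001" --pt "0 0 0.001" --pt "0 0 0" --roll '[0,0,0]'

```text
clock: 14.22
ee_pos: [0.5057, -0.0984, 0.0628]
orientation: [1.0, 0.016, -0.0, -0.0]
wrist_force: [-0.1, 0.6, -0.1]
gripper_width: 0.0478
grasp_force: 4.0
```

Emit:
drive_tool --jaw '[0.2,-0.3,-1,-1,-1,-1,-1,-1,-1,-1]' --pt "0 0 0" --pt "0 0 0" --pt "0 0 0" --pt "0 0 0" --pt "0 0 0" --pt "0 0 0" --pt "0 0 -0.02" --pt "0 0 -0.035" --pt "0 0 -0.035" --pt "0 0 -0.035" --roll '[0,0,0,0,0,0,0,0,0,0]'

```text
clock: 15.05
ee_pos: [0.5053, -0.0983, 0.1892]
orientation: [1.0, 0.016, -0.0, -0.0]
wrist_force: [1.3, -0.2, 0.3]
gripper_width: 0.0911
grasp_force: 0.0
```

```bash
python3 go.py .583 .253 .17 -2.7
```

```text
t 15.05 p [ 0.5053 -0.0983  0.1892] yaw 1.79 w 0.0911 F [ 1.3 -0.2  0.3] g 0.0 j [-0.24  0.12  2.12  0.    0.9   1.3 ]
shift [ 0.0887 -0.3487  0.0192] roll 4.49
shift after roll [ 0.0611 -0.3545  0.0192]
```

Emit:
drive_tool --jaw '[-1,-1,-1,-1,-1,-1,-1,-1,-1,-1]' --pt "0 0 0" --pt "0.0051 -0.0295 0.0016" --pt "0.0051 -0.0295 0.0016" --pt "0.0051 -0.0295 0.0016" --pt "0.0051 -0.0295 0.0016" --pt "0.0051 -0.0295 0.0016" --pt "0.0051 -0.0295 0.0016" --pt "0.0051 -0.0295 0.0016" --pt "0.0051 -0.0295 0.0016" --pt "0.0051 -0.0295 0.0016" --roll '[4.5,0,0,0,0,0,0,0,0,0]' --squeeze 20

```text
clock: 15.88
ee_pos: [0.5642, 0.1662, 0.1735]
orientation: [1.0, -0.024, 0.0, -0.0]
wrist_force: [0.2, -0.4, 0.4]
gripper_width: 0.0912
grasp_force: 0.0
```

Emit:
drive_tool --jaw '[-1,-1,-1,-1]' --pt "0.005 -0.0295 0.001" --pt "0.005 -0.0295 0.001" --pt "0.005 -0.0295 0.001" --pt "0 0 0" --roll '[0,0,0,0]'

```text
clock: 16.22
ee_pos: [0.5841, 0.2564, 0.1705]
orientation: [1.0, -0.022, 0.0, -0.0]
wrist_force: [0.1, -1.0, -0.2]
gripper_width: 0.0913
grasp_force: 0.0
```

```bash
python3 go.py .580 .252 .054 -2.7
python3 - <<'E'
from cell import eyes
import pickle
from h import *
T=eyes.get_image("top");S=eyes.get_image("scene")
for n,d in(("top5",T),("scene5",S)):pickle.dump(d,open(n+".pkl","wb"))
def hypo(tilt):  # predicted wedge top corners, level
    pass
a=cv2.resize(T["color"][230:310,405:475],(350,400),interpolation=2)
b=cv2.resize(S["color"][170:260,370:470],(444,400),interpolation=2)
cv2.imwrite("pics/h5.png",np.hstack([a,b])[:,:,::-1])
E
```

```text
t 16.22 p [0.5841 0.2564 0.1705] yaw -2.58 w 0.0913 F [ 0.1 -1.  -0.2] g 0.0 j [0.38 0.34 1.89 0.   0.92 1.99]
shift [-0.004   0.0047  0.1165] roll 0.12
shift after roll [-0.004   0.0047  0.1165]
```

View pics/h5.png

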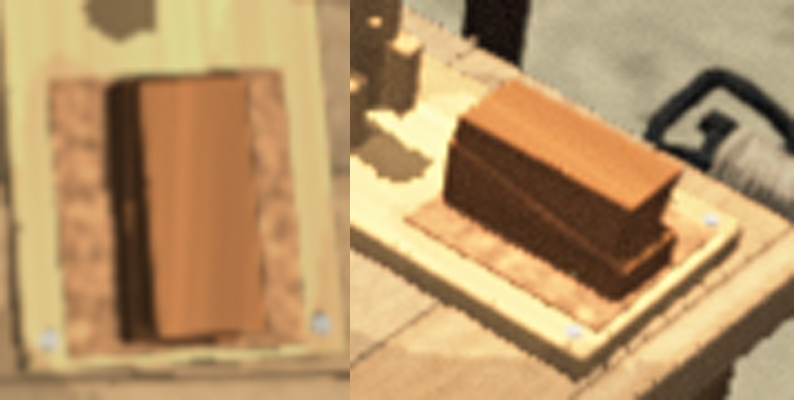

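The wedge lies flat on the blank and its top is level. Its top corners are at (140,82), (243,75), (265,330), (157,335) in the top crop and (458,120), (510,80), (682,172), (630,222) in the scene crop. I'll triangulate these while gripping the pad.

Emit:
drive_tool --jaw '[-1,-1,-1,-1,-1,-1,-1,-1,-1]' --pt "-0.002 0.0025 0.01" --pt "-0.002 0.002 0.02" --pt "0 0 0.02" --pt "0 0 0.02" --pt "0 0 0.02" --pt "0 0 0.012" --pt "0 0 0.008" --pt "0 0 0.006" --pt "0 0 0" --roll '[0,0,0,0,0,0,0,0,0]'

```text
clock: 17.07
ee_pos: [0.5788, 0.2475, 0.0538]
orientation: [1.0, -0.024, -0.0, 0.0]
wrist_force: [0.1, 0.5, -0.4]
gripper_width: 0.0911
grasp_force: 0.0
```

Emit:
drive_tool --jaw '[1,1,1,1,1,1,1]' --pt "0 0 0" --pt "0 0 0" --pt "0 0 0" --pt "0 0 0" --pt "0 0 0" --pt "0 0 0" --pt "0 0 0" --roll '[0,0,0,0,0,0,0]'

```text
clock: 17.65
ee_pos: [0.5793, 0.2482, 0.0548]
orientation: [1.0, -0.024, 0.0, -0.0]
wrist_force: [0.0, 0.7, 4.9]
gripper_width: 0.0476
grasp_force: 19.9
```

```bash
python3 go.py .5 -.1 .16 1.8
python3 - <<'E'
from h import *
from scipy.optimize import least_squares
T,S=load("top5"),load("scene5")
A=[(140,82),(243,75),(265,330),(157,335)];B=[(108,120),(160,80),(332,172),(280,222)]
o=[]
for a,b in zip(A,B):
    a=np.array([405,230])+(np.array(a)+.5)/5-.5;b=np.array([370,170])+(np.array(b)+.5)/4.44-.5
    r=least_squares(lambda P:np.r_[proj(T,P)[0]-a,proj(S,P)[0]-b],[.5,-.1,.08]);o.append(r.x)
    print(r.x.round(4),np.abs(r.fun).max().round(2),onz(T,a,.0805).round(4))
print(np.mean(o,0))
E
```

```text
t 17.65 p [0.5793 0.2482 0.0548] yaw -2.7 w 0.0476 F [0.  0.7 4.9] g 19.9 j [0.37 0.49 1.92 0.   0.72 1.99]
shift [-0.0627  0.3515 -0.1053] roll -4.5
shift after roll [-0.0901  0.3455 -0.1053]
[ 0.5639 -0.0735  0.0766] 0.02 [ 0.5635 -0.0725  0.0805]
[ 0.5658 -0.1186  0.0787] 0.11 [ 0.5658 -0.1179  0.0805]
[ 0.455  -0.1229  0.0777] 0.13 [ 0.4553 -0.1219  0.0805]
[ 0.4536 -0.0777  0.0709] 0.31 [ 0.4541 -0.0749  0.0805]
[ 0.50957152 -0.09819517  0.07597862]
```

Wedge centre is at (0.510,-0.097), level. I'll lift the pad and carry it over.

Emit:
drive_tool --jaw '[1,1,1,1,1,1,1,1]' --pt "0 0 -0.01" --pt "0 0 -0.02" --pt "0 0 -0.024" --pt "0 0 -0.024" --pt "0 0 -0.024" --pt "0 0 -0.024" --pt "0 0 -0.02" --pt "0 0 0" --roll '[0,0,0,0,0,0,0,-4.5]'

```text
clock: 18.32
ee_pos: [0.5809, 0.2487, 0.2056]
orientation: [1.0, 0.015, 0.003, -0.001]
wrist_force: [0.8, -0.6, 0.4]
gripper_width: 0.0478
grasp_force: 20.0
```

Emit:
drive_tool --jaw '[1,1,1,1,1,1,1,1,1,1]' --pt "-0.0075 0.0288 0" --pt "-0.0075 0.0288 0" --pt "-0.0075 0.0288 0" --pt "-0.0075 0.0288 0" --pt "-0.0075 0.0288 0" --pt "-0.0075 0.0288 0" --pt "-0.0075 0.0288 0" --pt "-0.0075 0.0288 0" --pt "-0.0075 0.0288 0" --pt "-0.0075 0.0288 0" --roll '[0,0,0,0,0,0,0,0,0,0]'

```text
clock: 19.15
ee_pos: [0.5125, -0.0435, 0.2012]
orientation: [1.0, 0.016, 0.0, 0.0]
wrist_force: [-0.1, -0.5, -1.3]
gripper_width: 0.0479
grasp_force: 20.0
```

Emit:
drive_tool --jaw '[1,1,1,1,1]' --pt "-0.0075 0.0288 0.005" --pt "-0.0075 0.0288 0.01" --pt "0 0 0.02" --pt "0 0 0.01" --pt "0 0 0" --roll '[0,0,0,0,0]'

```text
clock: 19.57
ee_pos: [0.4986, -0.0999, 0.1539]
orientation: [1.0, 0.015, -0.002, -0.0]
wrist_force: [-0.4, 0.3, -1.1]
gripper_width: 0.0481
grasp_force: 20.0
```

```bash
python3 go.py .5 -.0985 .118 1.8
```

```text
t 19.57 p [ 0.4986 -0.0999  0.1539] yaw 1.76 w 0.0481 F [-0.4  0.3 -1.1] g 20.0 j [-0.24  0.17  2.15  0.    0.83  1.3 ]
shift [ 0.0016 -0.0013  0.0359] roll -0.04
shift after roll [ 0.0016 -0.0013  0.0359]
```

Emit:
drive_tool --jaw '[1,1,1,1,1,1]' --pt "0.0015 -0.001 0.015" --pt "0 0 0.012" --pt "0 0 0.006" --pt "0 0 0.003" --pt "0 0 0.002" --pt "0 0 0" --roll '[0,0,0,0,0,0]' --squeeze 6

```text
clock: 20.07
ee_pos: [0.5015, -0.099, 0.1176]
orientation: [1.0, 0.016, -0.0, -0.0]
wrist_force: [-0.2, -0.5, -1.2]
gripper_width: 0.0482
grasp_force: 6.0
```

Emit:
drive_tool --jaw '[1,1,1,1,1,1]' --pt "0.0018 0 0.002" --pt "0.0018 0 0.002" --pt "0.0018 0 0.002" --pt "0.0018 0 0.002" --pt "0.0018 0 0.002" --pt "0 0 0" --roll '[0,0,0,0,0,0]' --squeeze 4

```text
clock: 20.57
ee_pos: [0.5108, -0.0989, 0.1073]
orientation: [1.0, 0.016, 0.0, 0.0]
wrist_force: [0.4, 0.7, -0.7]
gripper_width: 0.048
grasp_force: 4.0
```

Emit:
drive_tool --jaw '[1,1,1,1,1,1,1]' --pt "0.0015 0 0.002" --pt "0.0015 0 0.002" --pt "0.001 0 0.002" --pt "0.001 0 0.002" --pt "0.001 0 0.002" --pt "0 0 0.001" --pt "0 0 0" --roll '[0,0,0,0,0,0,0]'

```text
clock: 21.15
ee_pos: [0.5163, -0.0986, 0.0962]
orientation: [1.0, 0.016, -0.0, -0.0]
wrist_force: [-0.2, -0.1, -1.2]
gripper_width: 0.0482
grasp_force: 4.0
```

```bash
python3 go.py .5145 -.0985 .0947 1.8
```

```text
t 21.15 p [ 0.5163 -0.0986  0.0962] yaw 1.79 w 0.0482 F [-0.2 -0.1 -1.2] g 4.0 j [-0.23  0.29  2.13 -0.    0.72  1.31]
shift [-0.0018 -0.0002  0.0015] roll -0.01
shift after roll [-0.0017 -0.0002  0.0015]
```

Emit:
drive_tool --jaw '[1,1,1,1,1]' --pt "-0.001 0 0.001" --pt "0 0 0.001" --pt "0 0 0.001" --pt "0 0 0.001" --pt "0 0 0" --roll '[0,0,0,0,0]'

```text
clock: 21.57
ee_pos: [0.5154, -0.0987, 0.0924]
orientation: [1.0, 0.016, -0.0, -0.0]
wrist_force: [-0.5, -0.7, -0.4]
gripper_width: 0.0481
grasp_force: 4.0
```

Emit:
drive_tool --jaw '[0.2,-0.3,-1,-1,-1,-1,-1,-1,-1,-1]' --pt "0 0 0" --pt "0 0 0" --pt "0 0 0" --pt "0 0 0" --pt "0 0 0" --pt "0 0 0" --pt "0 0 -0.02" --pt "0 0 -0.03" --pt "0 0 -0.03" --pt "0 0 -0.02" --roll '[0,0,0,0,0,0,0,0,0,0]'

```text
clock: 22.4
ee_pos: [0.516, -0.0988, 0.195]
orientation: [1.0, 0.016, 0.001, 0.0]
wrist_force: [0.9, -0.5, -0.1]
gripper_width: 0.091
grasp_force: 0.0
```

Emit:
drive_tool --jaw '[-1,-1,-1,-1,-1,-1,-1,-1]' --pt "0 -0.02 -0.01" --pt "0 -0.03 -0.01" --pt "0 -0.03 0" --pt "0 -0.03 0" --pt "0 -0.03 0" --pt "0 -0.03 0" --pt "0 -0.03 0" --pt "0 0 0" --roll '[0,0,0,0,0,0,0,0]'

```text
clock: 23.07
ee_pos: [0.509, 0.1047, 0.2127]
orientation: [1.0, 0.017, 0.0, -0.0]
wrist_force: [-0.0, -0.1, -0.4]
gripper_width: 0.0911
grasp_force: 0.0
```

```bash
python3 go.py
cat > fit.py <<'E'
from cell import eyes
import pickle,sys
from h import *
tag=sys.argv[1]
T=eyes.get_image("top");S=eyes.get_image("scene")
for n,d in(("top"+tag,T),("scene"+tag,S)):pickle.dump(d,open(n+".pkl","wb"))
# pile outline polygon compare: render predicted pad top/side masks vs saturated-brown bright top colour
hsv={n:cv2.cvtColor(d["color"],cv2.COLOR_RGB2HSV) for n,d in(("T",T),("S",S))}
def corners(x,y,yaw,z,tilt=0):
    c=np.array([[.068,.024,0],[.068,-.024,0],[-.042,-.024,0],[-.042,.024,0]])
    return R.from_euler("zy",[yaw,tilt]).apply(c)+[x,y,z]
# optimise gradient magnitude along predicted pad top outline over x,y,yaw,tilt (z from stack)
G={}
for n,d in(("T",T),("S",S)):
    g=cv2.GaussianBlur(d["color"],(0,0),.8).astype(np.float32)
    G[n]=np.sqrt(sum(cv2.Sobel(g[:,:,i],5,1,0)**2+cv2.Sobel(g[:,:,i],5,0,1)**2 for i in range(3)))
from scipy.optimize import differential_evolution
def score(v):
    x,y,yaw,tilt,z=v;c=corners(x,y,yaw,z,tilt);t=np.linspace(0.03,.97,30)[:,None];s=0
    for d,n in((T,"T"),(S,"S")):
        P=np.vstack([c[i]*(1-t)+c[(i+1)%4]*t for i in range(4)])
        u=proj(d,P).astype(np.float32)
        s+=np.minimum(cv2.remap(G[n],u[:,:1].copy(),u[:,1:].copy(),1),250).mean()
    return -s
r=differential_evolution(score,[(.48,.54),(-.13,-.07),(-.15,.2),(-.2,.5),(.09,.125)],seed=1,maxiter=120,popsize=20)
print("pad_under x,y,yaw,tilt,ztop",r.x.round(4),r.fun)
for tl in(-.1,0,.1,.2,.3):print(tl,round(min(score([r.x[0]+a,r.x[1]+b,r.x[2],tl,z]) for a in(-.005,0,.005) for b in(-.003,0,.003) for z in(.102,.106,.11)),1))
E
python3 fit.py 6
```

```text
t 23.07 p [0.509  0.1047 0.2127] yaw 1.93 w 0.0911 F [-0.  -0.1 -0.4] g 0.0 j [0.16 0.09 2.1  0.   0.95 1.69]
pad_under x,y,yaw,tilt,ztop [ 0.5118 -0.1035  0.1326 -0.0114  0.1033] -411.66455078125
-0.1 -397.7
0 -406.6
0.1 -382.9
0.2 -331.2
0.3 -294.5
```

```bash
cat >> fit.py <<'E'
for yw in(-.03,.0,.035,.07,.1,.13,.16):
    q=min((score([x,y,yw,0,.106]),x,y) for x in np.arange(.5,.525,.001) for y in np.arange(-.112,-.088,.001));print(yw,np.round(q,4))
E
sed -i 's/^r=diff.*$/r=type("r",(),dict(x=np.array([.5118,-.1035,.13,0,.104]),fun=0))/' fit.py; python3 fit.py 7 | tail -7
```

```text
-0.03 [-3.778297e+02  5.100000e-01 -9.900000e-02]
0.0 [-3.870651e+02  5.100000e-01 -9.900000e-02]
0.035 [-3.93568e+02  5.10000e-01 -1.00000e-01]
0.07 [-3.955157e+02  5.100000e-01 -1.010000e-01]
0.1 [-3.964017e+02  5.100000e-01 -1.020000e-01]
0.13 [-3.952987e+02  5.100000e-01 -1.030000e-01]
0.16 [-3.931051e+02  5.110000e-01 -1.040000e-01]
```

The pad is level at about (0.510,-0.101). Next I'll shut the fingers and go round behind the press arm.

Emit:
drive_tool --jaw '[1,1,1,1,1,1,1,1,1,1]' --pt "0 0 -0.02" --pt "0 0 -0.03" --pt "0.02 0 -0.03" --pt "0.025 0 -0.03" --pt "0.03 0 0" --pt "0.03 0 0" --pt "0.03 0 0" --pt "0.03 0 0" --pt "0.02 0 0" --pt "0 0 0" --roll '[0,0,0,0,0,0,0,0,0,0]' --squeeze 10

```text
clock: 24.1
ee_pos: [0.697, 0.1053, 0.3218]
orientation: [1.0, 0.015, 0.0, 0.0]
wrist_force: [-0.0, 0.6, -0.4]
gripper_width: 0.0278
grasp_force: 0.0
```

```bash
python3 go.py .695 -.097 .31 1.8
```

```text
t 24.1 p [0.697  0.1053 0.3218] yaw 1.68 w 0.0278 F [-0.   0.6 -0.4] g 0.0 j [ 0.12  0.29  1.65 -0.    1.2   1.66]
shift [-0.0079  0.2022  0.0118] roll -0.12
shift after roll [-0.0083  0.2022  0.0118]
```

Emit:
drive_tool --jaw '[1,1,1,1,1,1,1,1,1]' --pt "0 0.028 0.002" --pt "0 0.028 0.002" --pt "0 0.028 0.002" --pt "-0.001 0.028 0.002" --pt "0 0.03 0.002" --pt "0 0.03 0.002" --pt "0 0.028 0" --pt "0 0 0" --pt "0 0 0" --roll '[0,0,0,0,0,0,0,0,0]'

```text
clock: 24.85
ee_pos: [0.6986, -0.0952, 0.3104]
orientation: [1.0, 0.014, -0.0, -0.0]
wrist_force: [0.5, 0.3, -0.3]
gripper_width: 0.0006
grasp_force: 0.0
```

Emit:
drive_tool --jaw '[1,1,1,1,1,1,1,1,1,1]' --pt "-0.008 0 0" --pt "-0.008 0 0" --pt "-0.008 0 0" --pt "-0.006 0 0" --pt "-0.006 0 0" --pt "-0.006 0 0" --pt "-0.006 0 0" --pt "-0.006 0 0" --pt "-0.006 0 0" --pt "-0.006 0 0" --roll '[0,0,0,0,0,0,0,0,0,0]'

```text
clock: 25.68
ee_pos: [0.6328, -0.0951, 0.3105]
orientation: [1.0, 0.016, 0.0, 0.0]
wrist_force: [0.7, 1.0, -0.7]
gripper_width: -0.0001
grasp_force: 0.4
```

```bash
python3 go.py .597 -.097 .305 1.8
```

```text
t 25.68 p [ 0.6328 -0.0951  0.3105] yaw 1.79 w -0.0001 F [ 0.7  1.  -0.7] g 0.4 j [-0.19  0.19  1.8  -0.    1.16  1.35]
shift [-0.0359  0.0008  0.0055] roll -0.01
shift after roll [-0.0359  0.0008  0.0055]
```

Emit:
drive_tool --jaw '[1,1,1,1,1,1,1,1,1,1]' --pt "-0.004 0 0.001" --pt "-0.004 0 0.001" --pt "-0.004 0 0.001" --pt "-0.004 0 0.001" --pt "-0.004 0 0.001" --pt "-0.004 0 0" --pt "-0.004 0 0" --pt "-0.004 0 0" --pt "-0.004 0 0" --pt "0 0 0" --roll '[0,0,0,0,0,0,0,0,0,0]'

```text
clock: 26.52
ee_pos: [0.5968, -0.0962, 0.3056]
orientation: [1.0, 0.016, -0.0, 0.0]
wrist_force: [-0.3, -0.4, -0.5]
gripper_width: 0.0003
grasp_force: 0.0
```

Emit:
drive_tool --jaw '[1,1,1,1,1,1]' --pt "0 0 0" --pt "0 0 0" --pt "0 0 0" --pt "0 0 0" --pt "0 0 0" --pt "0 0 0" --roll '[0,0,0,0,0,0]'

```text
clock: 27.02
ee_pos: [0.5975, -0.0961, 0.3055]
orientation: [1.0, 0.016, -0.0, -0.0]
wrist_force: [0.1, 0.9, -0.3]
gripper_width: 0.0008
grasp_force: 0.0
```

```bash
python3 go.py
cat > arm.py <<'E'
from cell import eyes
from h import *
import pickle
# arm angle by matching the pictured ball (dark disc) along its arc; scene view
S=eyes.get_image("scene");T=eyes.get_image("top");pickle.dump(S,open("scene_arm.pkl","wb"));pickle.dump(T,open("top_arm.pkl","wb"))
hx=np.array([.511,-.101,.134])+.165*np.array([np.cos(.035),np.sin(.035),0])
ax=np.array([-np.cos(.035),-np.sin(.035),0])
for n,d in(("S",S),("T",T)):
    g=d["color"].max(2).astype(float);res=[]
    for a in np.arange(-.3,1.45,.03):
        c=hx+.216*(np.cos(a)*ax+np.array([0,0,np.sin(a)]));u=proj(d,c)[0]
        rad=d["mtx"][0,0]*.016/np.linalg.norm(c-d["eye"])
        y,x=np.mgrid[:480,:640];r=np.hypot(x-u[0],y-u[1])
        res.append((g[(r>1.25*rad)&(r<1.7*rad)].mean()-g[r<.85*rad].mean(),-g[r<.85*rad].mean(),round(a,2)))
    print(n,[tuple(np.round(q,1)) +(q[2],) for q in sorted(res)[-3:]], "darkest",[ (q[2],round(-q[1])) for q in sorted(res,key=lambda q:q[1])[-3:]])
E
python3 arm.py
```

```text
t 27.02 p [ 0.5975 -0.0961  0.3055] yaw 1.79 w 0.0008 F [ 0.1  0.9 -0.3] g 0.0 j [-0.2   0.13  1.87  0.    1.14  1.34]
S [(np.float64(59.2), np.float64(-55.4), np.float64(0.6), np.float64(0.63)), (np.float64(84.9), np.float64(-24.0), np.float64(0.8), np.float64(0.84)), (np.float64(89.7), np.float64(-25.9), np.float64(0.8), np.float64(0.81))] darkest [(np.float64(1.05), 29), (np.float64(0.81), 26), (np.float64(0.84), 24)]
T [(np.float64(88.5), np.float64(-25.8), np.float64(0.8), np.float64(0.84)), (np.float64(99.4), np.float64(-33.2), np.float64(0.8), np.float64(0.78)), (np.float64(108.5), np.float64(-20.6), np.float64(0.8), np.float64(0.81))] darkest [(np.float64(0.78), 33), (np.float64(0.84), 26), (np.float64(0.81), 21)]
```

Both views agree that the arm is at about 0.82 rad and sinking. I'll back off upward and wait.

Emit:
drive_tool --jaw '[1,1,1,1,1,1,1,1,1,1]' --pt "0.01 0 -0.01" --pt "0.01 0 -0.01" --pt "0.01 0 -0.01" --pt "0 0 0" --pt "0 0 0" --pt "0 0 0" --pt "0 0 0" --pt "0 0 0" --pt "0 0 0" --pt "0 0 0" --roll '[0,0,0,0,0,0,0,0,0,0]'

```text
clock: 27.95
ee_pos: [0.6272, -0.0952, 0.3353]
orientation: [1.0, 0.016, -0.0, -0.0]
wrist_force: [-0.8, -0.8, 1.1]
gripper_width: 0.0004
grasp_force: 0.0
```

Emit:
drive_tool --jaw '[1,1,1,1,1,1,1,1,1,1]' --pt "0 0 0" --pt "0 0 0" --pt "0 0 0" --pt "0 0 0" --pt "0 0 0" --pt "0 0 0" --pt "0 0 0" --pt "0 0 0" --pt "0 0 0" --pt "0 0 0" --roll '[0,0,0,0,0,0,0,0,0,0]'

```text
clock: 28.78
ee_pos: [0.6274, -0.0952, 0.3355]
orientation: [1.0, 0.016, -0.0, 0.0]
wrist_force: [-0.4, 0.3, -0.2]
gripper_width: 0.0007
grasp_force: 0.0
```

Emit:
drive_tool --jaw '[1,1,1,1,1,1,1,1,1,1]' --pt "0 0 0" --pt "0 0 0" --pt "0 0 0" --pt "0 0 0" --pt "0 0 0" --pt "0 0 0" --pt "0 0 0" --pt "0 0 0" --pt "0 0 0" --pt "0 0 0" --roll '[0,0,0,0,0,0,0,0,0,0]'

```text
clock: 29.62
ee_pos: [0.6274, -0.0952, 0.3355]
orientation: [1.0, 0.016, -0.0, -0.0]
wrist_force: [0.1, 0.7, -0.1]
gripper_width: 0.0008
grasp_force: 0.0
```

```bash
python3 arm.py
```

```text
S [(np.float64(59.3), np.float64(-55.9), np.float64(0.6), np.float64(0.63)), (np.float64(93.4), np.float64(-20.7), np.float64(-0.0), np.float64(-0.0)), (np.float64(95.7), np.float64(-29.9), np.float64(0.0), np.float64(0.03))] darkest [(np.float64(1.02), 30), (np.float64(1.05), 29), (np.float64(-0.0), 21)]
T [(np.float64(120.3), np.float64(-30.1), np.float64(0.1), np.float64(0.06)), (np.float64(122.5), np.float64(-22.7), np.float64(-0.0), np.float64(-0.0)), (np.float64(124.4), np.float64(-24.6), np.float64(0.0), np.float64(0.03))] darkest [(np.float64(-0.03), 25), (np.float64(0.03), 25), (np.float64(-0.0), 23)]
```

Emit:
drive_tool --jaw '[1,1,1,1,1,1,1,1,1,1]' --pt "0 0 -0.01" --pt "0 0 -0.01" --pt "0 0 0" --pt "0 0 0" --pt "0 0 0" --pt "0 0 0" --pt "0 0 0" --pt "0 0 0" --pt "0 0 0" --pt "0 0 0" --roll '[0,0,0,0,0,0,0,0,0,0]'

```text
clock: 30.55
ee_pos: [0.6274, -0.0952, 0.3554]
orientation: [1.0, 0.016, -0.0, -0.0]
wrist_force: [-0.3, -0.5, -0.3]
gripper_width: 0.0009
grasp_force: 0.0
```

Run:
```python
from h import *
from cell import eyes,order
a=load("scene_arm")["color"].astype(int);b=eyes.get_image("scene")["color"].astype(int)
print("motion", np.abs(a-b)[170:260,370:470].mean(), np.abs(load("scene6")["color"].astype(int)-load("scene7")["color"].astype(int))[170:260,370:470].mean())
print(order.hand_in())
```

```text
motion 3.5035185185185185 2.8944814814814817
the job is handed in; nothing more can be done
None
```

The clamp-up is finished and handed in: blank, taper offcut and pad block are stacked on the bed within about 7 mm of its middle, the press arm rests on the pad block within about 0.03 rad of level, the gripper is clear of everything, and hand-in returned no verdict.

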